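Feed one spool with the hand wheel

TASK

On the spool feeder, push the hand wheel round clockwise (seen from above) by its red knob through exactly one full turn, so that the knob stops back over the yellow pointer and the orange spool at the front is fed out onto the yellow plate. Push the knob with the fingertips: do not pinch or force it, and do not run on well past the pointer. Keep the robot off the row of spools and leave everything else where it is.

Things in the scene. Friction and masses are not known exactly. Their poses are not given: they have to be found in the camera images.
- feeder: Spool feeder, fixed to the bench. Origin on the wheel's axis at bench level, z up. 160 mm square grey base, blue gearbox 110 x 110 mm (top at 72 mm), flat hand wheel on top; an aluminium chute runs along its own -y to a yellow plate (84 mm wide, 230 to 322 mm from the axis, surface at 12 mm). An orange pusher, driven by the wheel, feeds the row of spools 52 mm along the chute per turn.
- wheel (a joint): Turn of the wheel about its vertical axis, rad: 0 at the start, knob over the pointer; grows clockwise seen from above; a full turn is 6.283. The knob's direction from the axis (anticlockwise from above) is the feeder's yaw minus this value. Stiff (about 2 N at the knob), stays where left, turns both ways, no click or stop at one turn (end stops at -0.5 and 7.6).
- wheel_centre (a point): Centre of the steel hand wheel, on its axis, 96 mm above the bench, level with the middle of its rim. Rim: 12 mm bar, ring radius 75 mm, top 102 mm above the bench; three thin spokes; hub 36 mm across, top at 106 mm. Only the knob stands higher.
- knob: Red upright handle on the rim, 75 mm from the axis: a cylinder 28 mm in diameter, red from 108 to 161 mm above the bench, on a 16 mm steel neck. It can spin on its own axle. Origin at its foot in the rim, 96 mm above the bench; goes round with the wheel.
- knob_top (a point): Centre of the knob's top face, 161 mm above the bench.
- index_mark (a point): Outer end of the fixed yellow pointer, a 10 mm wide bar that lies under the rim and points out along the feeder's own +x, 130 mm from the axis, 72 mm above the bench.
- spool_front: Orange-line spool of fishing line, black flanges, coloured disc on top, 50 mm across, 45 mm tall, 120 g, standing upright; origin at the centre of its underside. First of the row in the chute, its centre 203 mm from the wheel's axis at the start, about 252 mm after one turn.
- spool_mid: Green-line spool of fishing line, black flanges, coloured disc on top, 50 mm across, 45 mm tall, 120 g, standing upright; origin at the centre of its underside. Second of the row in the chute.
- spool_rear: Green-line spool of fishing line, black flanges, coloured disc on top, 50 mm across, 45 mm tall, 120 g, standing upright; origin at the centre of its underside. Last of the row, next to the pusher, partly under the wheel.
- spare_spool: Pink-line spool of fishing line, black flanges, coloured disc on top, 50 mm across, 45 mm tall, 120 g, standing upright; origin at the centre of its underside. Bystander beside the chute.
- purple_spool: Purple-line spool of fishing line, black flanges, coloured disc on top, 50 mm across, 45 mm tall, 120 g, standing upright; origin at the centre of its underside. Bystander on the other side of the chute.
- tape_roll: Bystander: roll of brown tape lying flat, 96 mm across, 45 mm tall.
- carton: Bystander: cardboard carton 110 x 150 x 80 mm.
- screwdriver: Bystander: screwdriver lying flat.
- small_tub: Bystander: open blue tub 220 x 160 x 85 mm.
- tub_spool: Grey-line spool of fishing line, black flanges, coloured disc on top, 50 mm across, 45 mm tall, 120 g, standing upright; origin at the centre of its underside. Bystander, in the small blue tub.
Things that resemble listed ones, but are neither listed nor needed, are in the scene too. What is shaped like the spool_rear but white is not meant.

How it is judged:
By the outcome, as a careful person would: the job done as asked, in the order asked, and still so for the second after the job is handed in, with the robot touching nothing.
It also fails if it takes over 64 s, if anything falls off the work surface, if the arm or the gripper's body presses on something with over 40 N, if the wrist force passes 120 N, or if a joint passes its speed limit or range.

ROBOT

A 6-joint arm with a two-finger parallel gripper is mounted at the origin on the work surface. World frame = base frame: x ahead of the robot, y to its left, z up, the work surface at z = 0. Lengths are in m, angles in rad, forces in N, time in s.
With the tool pointing down it reaches from about 0.375 to 0.9 m from the base axis. Payload 3.1 kg.
Tool frame: the origin (TCP) lies at the very end of the fingers, on their centre line; the grasp point (between the pads) lies 19 mm behind it; z points along the fingers, y is the direction in which the jaws open and shut (so a half turn about z gives the same grasp; the last joint's range is limited). The gripper opens to 87 mm and grips with 3 to 60 N. Pads are 19 mm wide; open, the fingers measure 117 mm over their backs; the gripper's body (75 mm by 190 mm) begins 51 mm behind the grasp point.
Start: joints at [1.111, 0.527, 1.433, -0, 1.181, -0.178], TCP at [0.174, 0.6, 0.201] pointing down, gripper open.
Joint ranges: [-3.08, 3.08], [-0.75, 2.2], [0.22, 2.44], [-1.43, 4.57], [0, 2.65], [-2.85, 2.85]. Speed limits (rad/s): [2.79, 2.79, 3.14, 3.14, 3.14, 3.14].

INTERFACE

Orientations are given as a unit quaternion [x, y, z, w].
In Python, from rig import robot gives the robot as it stands. The module is installed in compiled form; this text tells all that it offers.
- The arm moves only by the tool send_rows, never from a script. Its argument "deltas" is a list of rows, each an object of numbers: "tx", "ty", "tz": the shift along the tool's x, y, z in cm; "rx", "ry", "rz": the turn, a rotation vector about the tool's x, y, z in rad. A call has 1 to 5 rows; each row is the pose to reach, as a shift and turn from the pose commanded when the call began, along the tool's axes at that moment; what a row does not reach only later rows make up. A row lasts 1/12 s, in which the tool goes at most 41.7 mm and 7.16 degrees, less where a joint would pass 70% of its speed; a pose out of reach is approached as far as the arm can. A call with a gripper value outside its range is refused whole. "claw" is the finger opening in cm, from 0 to 8.7, set as the call begins (left out, the last holds). The fingers move at their own pace and stop on an object; "squeeze" is the grip in N (left out, the last holds). Time passes only in rows, so rows that repeat a pose let the fingers close. It gives the time, the measured TCP pose, the force and the opening at its end, in the units of the state.
- robot.get_obs(): the state, without advancing time (a new reading comes with each control period).
- robot.camera(name): name is "scene" or "side" or "wrist"; returns a dict with "color" (420x560x3 uint8, red, green, blue), "z_map" (420x560 float32, m along the optical axis (not along the pixel's ray), 0 where there is no reading), "intrinsics" (3x3 intrinsics, pixels), "distortion" ([k1, k2, p1, p2, k3] as OpenCV has them; the pictures are not rectified), "R" (3x3) and "t" (3): a world point X has camera coordinates R X + t; the wrist camera has in their place "tool_from_camera" (4x4, takes a point from camera to tool coordinates, whose origin is the TCP and whose axes are the flange's). Camera axes: x right, y down, z forward; pixel columns grow to the right and rows downward; lengths in m; the calibration is good to about 2 mm. A picture is of the moment at which its call begins: read the wrist's pose just before it.
- robot.hand_in(): hands the job in, once; it reports no verdict.
Trained networks look in the newest picture that a camera, given by its name, has taken for a name from the list of things; names that differ only in an ending like _2 or _b are one class to them, and where a whole thing is asked for, a point or a joint stands for the part that bears it (a point fixed in the world has none). Each returns a list of dicts, best first, with "p" (0 to 1); they miss things now and then, are a little off and sometimes report something else, mostly with a low value. They report only what shows in the picture. A call takes as long as a camera call. They do not tell look-alikes from the thing itself.
- robot.outline_of(label, camera): "pixels" (420x560 bool, what is visible of it) and "xy" ([column, row] in pixels, amid what is visible of it).
- robot.tip_of(label, camera): "xy" ([column, row] in pixels: a listed point, or the origin of a listed thing).
The state is a dict: "time": time; "q": joint angles; "joint_velocities": joint speeds; "joint_torque": joint torques, N m; "position": TCP position; "tool_rot": TCP orientation; "ft_force": force on the tool from outside, world axes, zero at the start; "moment": the same for the moment, N m; "grip_width": finger opening in m.
Only numpy, scipy, OpenCV 4.12 (cv2) and the standard library are available. Lean on these libraries where they do the work, as an engineer would, in place of code of your own. Each camera call takes 0.05 s, during which the arm holds its last target.

## Working session

There is one attempt and no reset: what is moved stays moved. The work goes in short steps, Python scripts to look and compute and a tool call to move; the robot and the scene stay as the last step left them, time stands still between calls to the robot, and variables do not carry over. Pictures are saved under pics/ and viewed, and the job is handed in when it is done.

Besides the shell and the picture viewer there is one more tool, called after "Request:" as a command line: name --argument value ..., lists and objects as JSON in quotes. send_rows: Moves the arm, as the interface text tells. Its arguments: {"type":"object","properties":{"deltas":{"type":"array","items":{"type":"object","properties":{"tx":{"type":"number"},"ty":{"type":"number"},"tz":{"type":"number"},"rx":{"type":"number"},"ry":{"type":"number"},"rz":{"type":"number"}}}},"claw":{"type":"number"},"squeeze":{"type":"number"}},"required":["deltas"]}

```bash
mkdir -p pics; cat > h.py <<'E'
import numpy as np, cv2
from rig import robot
def save(name,c,crop=None,s=1):
    im=c["color"]
    if crop: im=im[crop[1]:crop[3],crop[0]:crop[2]]
    im=cv2.resize(im,None,fx=s,fy=s,interpolation=cv2.INTER_CUBIC)
    cv2.imwrite("pics/"+name,cv2.cvtColor(im,cv2.COLOR_RGB2BGR))
def ray(c,xy):
    p=cv2.undistortPoints(np.array([[xy]],float),c["intrinsics"],c["distortion"])[0,0]
    d=c["R"].T@np.array([p[0],p[1],1.]); o=-c["R"].T@c["t"]
    return o,d
def atz(c,xy,z):
    o,d=ray(c,xy); return o+d*(z-o[2])/d[2]
def proj(c,X):
    r,_=cv2.Rodrigues(c["R"]); return cv2.projectPoints(np.array(X,float).reshape(-1,1,3),r,c["t"],c["intrinsics"],c["distortion"])[0][:,0]
E
python3 - <<'E'
from h import *
for n in ["scene","side"]:
    c=robot.camera(n); save(n+"0.png",c)
    for l,z in [("wheel_centre",.096),("knob_top",.161),("index_mark",.072),("spool_front",.012),("knob",.096),("feeder",0)]:
        for r in robot.tip_of(l,n)[:2]: print(n,l,r["p"],np.round(r["xy"]),np.round(atz(c,r["xy"],z),4))
print(robot.get_obs())
E
```

```text
scene wheel_centre 0.84 [297. 200.] [0.5774 0.0343 0.096 ]
scene knob_top 0.71 [320. 209.] [0.6575 0.0245 0.161 ]
scene knob_top 0.36 [267. 240.] [ 0.6248 -0.1243  0.161 ]
scene index_mark 0.97 [328. 238.] [0.7011 0.0196 0.072 ]
scene index_mark 0.4 [330.  99.] [0.4007 0.3756 0.072 ]
scene spool_front 0.83 [241. 268.] [ 0.5834 -0.1783  0.012 ]
scene spool_front 0.42 [278. 290.] [ 0.6915 -0.1532  0.012 ]
scene knob 0.68 [313. 216.] [0.6406 0.0293 0.096 ]
scene feeder 0.56 [294. 216.] [0.5708 0.0363 0.    ]
side wheel_centre 0.89 [292. 208.] [0.5813 0.0411 0.096 ]
side wheel_centre 0.61 [314. 186.] [0.7056 0.1377 0.096 ]
side knob_top 0.59 [312. 186.] [0.6423 0.0347 0.161 ]
side knob_top 0.26 [191. 193.] [0.3027 0.1371 0.161 ]
side index_mark 0.89 [330. 206.] [0.7153 0.0388 0.072 ]
side index_mark 0.58 [307. 251.] [ 0.5421 -0.1399  0.072 ]
side spool_front 0.66 [317. 274.] [ 0.5601 -0.1728  0.012 ]
side knob 0.55 [315. 209.] [0.6454 0.0109 0.096 ]
side knob 0.43 [349. 263.] [ 0.6039 -0.2535  0.096 ]
side feeder 0.87 [290. 234.] [0.5773 0.0418 0.    ]
side feeder 0.67 [392. 348.] [ 0.6026 -0.4602  0.    ]
{'time': 0.7, 'q': array([ 1.11046611e+00,  5.27485991e-01,  1.43268442e+00, -7.16371664e-06,
        1.18140339e+00, -1.78462749e-01]), 'joint_velocities': array([-1.00387954e-04, -2.67387460e-04, -9.40528679e-04,  2.05616018e-03,
        9.61721381e-04, -9.46361524e-05]), 'joint_torque': array([-1.77925234e-03, -4.39864719e+01, -1.76944363e+01,  6.33088360e-02,
        5.04589104e-02, -1.21033236e-05]), 'position': array([0.17378864, 0.600337  , 0.20096199]), 'tool_rot': array([1.40466306e-01, 9.90085459e-01, 7.91107505e-06, 6.10659996e-06]), 'ft_force': array([-0.167838  , -0.19058703,  0.04524899]), 'moment': array([ 0.02975995, -0.07168389,  0.00983493]), 'grip_width': 0.0870617209189433}
```

View pics/scene0.png

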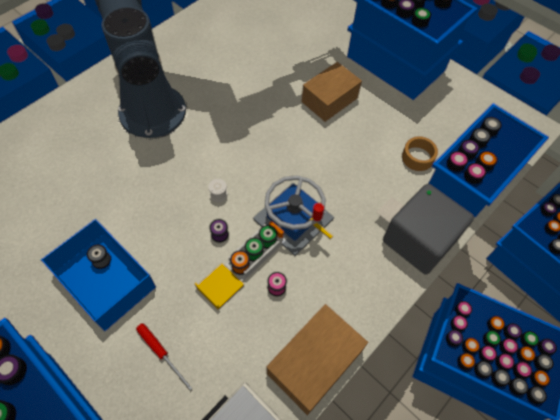

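View pics/side0.png

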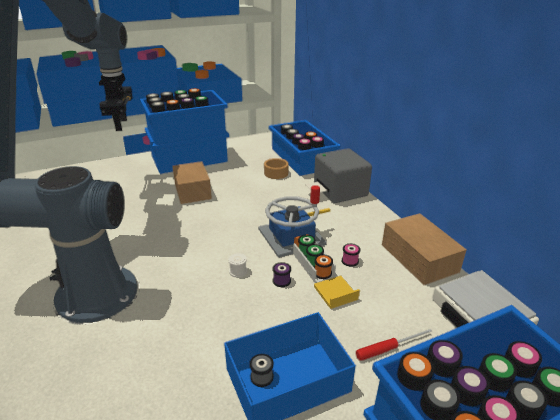

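The scene view shows one feeder: wheel at (295,201), red knob (318,212), pointer tip (329,237), orange front spool (240,260) and plate (219,287). Next I'll measure its pose more precisely.

```bash
cat > pose.py <<'E'
from h import *
from scipy.optimize import least_squares
def cloud(c):
    z=c["z_map"]; v,u=np.nonzero(z>0)
    p=cv2.undistortPoints(np.stack([u,v],-1).astype(float)[:,None],c["intrinsics"],c["distortion"])[:,0]
    d=z[v,u]; X=np.c_[p*d[:,None],d]
    return (X-c["t"])@c["R"],u,v
def red(c,P,u,v,cen):
    rgb=c["color"][v,u].astype(int)
    return (rgb[:,0]>130)&(rgb[:,1]<70)&(rgb[:,2]<70)&(np.hypot(*(P[:,:2]-cen).T)<.13)&(P[:,2]>.1)
E
python3 - <<'E'
from pose import *
cen=np.array([.579,.037])
for n in ["scene","side"]:
    c=robot.camera(n); P,u,v=cloud(c)
    r=np.hypot(*(P[:,:2]-cen).T)
    m=(P[:,2]>.088)&(P[:,2]<.108)&(r>.055)&(r<.095)
    Q=P[m]
    f=least_squares(lambda s:np.hypot(Q[:,0]-s[0],Q[:,1]-s[1])-s[2],[*cen,.075],loss="soft_l1",f_scale=.003)
    print(n,"wheel",m.sum(),f.x,Q[:,2].max(), np.median(Q[:,2]))
    k=red(c,P,u,v,cen); K=P[k]; print("red",k.sum(),K.min(0),K.max(0),K.mean(0), "pix",u[k].mean(),v[k].mean(), "atz.135",atz(c,[u[k].mean(),v[k].mean()],.1345))
    rgb=c["color"][v,u].astype(int)
    y=(rgb[:,0]>150)&(rgb[:,1]>110)&(rgb[:,2]<60)&(r<.36)&(P[:,2]<.1)
    a=y&(P[:,2]>.05)&(r>.08); b=y&(P[:,2]<.03)
    print("pointer",a.sum(),P[a].mean(0)," plate",b.sum(),P[b].mean(0), cv2.minAreaRect(P[b][:,:2].astype(np.float32)*1000))
    w=f.x[:2]
    for q in (P[a].mean(0),P[b].mean(0)): print(np.degrees(np.arctan2(*(q[:2]-w)[::-1])),np.hypot(*(q[:2]-w)))
E
```

```text
scene wheel 730 [0.57655226 0.02680168 0.07351436] 0.10766328826642528 0.10046122875898164
red 70 [0.63980322 0.01391851 0.15601459] [0.66387996 0.03978056 0.16486128] [0.65181156 0.0268094  0.16051327] pix 318.35714285714283 207.18571428571428 atz.135 [0.64378767 0.03952063 0.1345    ]
pointer 49 [ 0.67178082 -0.00150571  0.06957363]  plate 968 [ 0.57680678 -0.24572865  0.01090491] ((576.7180786132812, -247.86463928222656), (82.04070281982422, 89.04203796386719), 0.6525108814239502)
-16.55497301657538 0.09934680160777726
-89.94649231098752 0.272530456986848
side wheel 511 [0.57308321 0.02508132 0.07340043] 0.10612263793663436 0.10145908078555778
red 32 [0.63576963 0.01263729 0.14270786] [0.65715738 0.03418532 0.16528632] [0.64619085 0.02405424 0.16016105] pix 314.5 188.0 atz.135 [0.66853352 0.06427798 0.1345    ]
pointer 16 [ 0.66378252 -0.01450806  0.07019054]  plate 509 [ 0.56989556 -0.23931654  0.01261046] ((571.647705078125, -247.8003387451172), (82.41181182861328, 90.02301025390625), 0.20044153928756714)
-23.58080901941139 0.09896303846387759
-90.69073876998468 0.26441707467870545
```

```bash
python3 - <<'E'
from pose import *
A=np.array([.174,.6]);B=np.array([.645,.06]);d=(B-A)/np.linalg.norm(B-A);n=np.array([-d[1],d[0]])
for c in ["scene","side"]:
    P,u,v=cloud(robot.camera(c)); s=(P[:,:2]-A)@d; t=(P[:,:2]-A)@n
    for a in np.arange(0,.75,.1):
        m=(s>a)&(s<a+.1)&(abs(t)<.13)&(P[:,2]<.6); print(c,round(a,1),m.sum(),P[m][:,2].max() if m.any() else None)
E
```

```text
scene 0.0 2294 0.25064373045630745
scene 0.1 1080 0.2511190246148342
scene 0.2 2161 0.08769621897023998
scene 0.3 2643 0.08723622282974865
scene 0.4 2315 0.009898204231077866
scene 0.5 2235 0.013840164507250776
scene 0.6 2305 0.11066553344214657
scene 0.7 4039 0.16456743081057454
side 0.0 4076 0.5999003601356598
side 0.1 992 0.5999949030104599
side 0.2 1209 0.08729885089851873
side 0.3 1457 0.08639957178937704
side 0.4 1177 0.007486279062247691
side 0.5 1029 0.015293843649979388
side 0.6 876 0.11052726046495183
side 0.7 1633 0.16447441462709403
```

```bash
cat > go.py <<'E'
import sys,json
from h import *
from scipy.spatial.transform import Rotation as Ro
def toolR(phi): # y axis at angle phi deg, z down
    p=np.radians(phi); return np.array([[-np.sin(p),np.cos(p),0],[np.cos(p),np.sin(p),0],[0,0,-1]])
def rows_between(p0,R0,targets):
    out=[]
    for p,R in targets:
        d=R0.T@(np.array(p)-p0)*100; r=Ro.from_matrix(R0.T@R).as_rotvec()
        out.append(dict(tx=round(d[0],2),ty=round(d[1],2),tz=round(d[2],2),rz=round(r[2],3)))
    return out
def T(phi):  # columns x,y,z
    p=np.radians(phi); y=np.array([np.cos(p),np.sin(p),0]); z=np.array([0,0,-1.]); return np.c_[np.cross(y,z),y,z]
if __name__=="__main__":
    x,y,z,phi=map(float,sys.argv[1:5]); o=robot.get_obs(); R=Ro.from_quat(o["tool_rot"]).as_matrix()
    print(rows_between(o["position"],R,[((x,y,z),T(phi))]), np.round(o["q"],3))
E
python3 go.py .62 .06 .33 155
```

```text
[{'tx': np.float64(-57.89), 'ty': np.float64(-39.49), 'tz': np.float64(-12.9), 'rz': np.float64(-1.416)}] [ 1.11   0.527  1.433 -0.     1.181 -0.179]
```

Request:
send_rows --deltas '[{"tz":-3.3},{"tz":-6.6},{"tz":-10},{"tz":-13},{"tz":-13}]' --claw 0 --squeeze 15

```text
schema error: expected keys tx, ty, tz, rx, ry, rz
```

Request:
send_rows --deltas '[{"tx":0,"ty":0,"tz":-3.3,"rx":0,"ry":0,"rz":0},{"tx":0,"ty":0,"tz":-6.6,"rx":0,"ry":0,"rz":0},{"tx":0,"ty":0,"tz":-10,"rx":0,"ry":0,"rz":0},{"tx":0,"ty":0,"tz":-13,"rx":0,"ry":0,"rz":0},{"tx":-2,"ty":-1.4,"tz":-13,"rx":0,"ry":0,"rz":-0.1}]' --claw 0 --squeeze 15

```text
time: 1.32
position: [0.1889, 0.5871, 0.3387]
tool_rot: [0.088, 0.996, 0.008, 0.002]
ft_force: [1.0, -0.4, 0.8]
grip_width: 0.0615
```

Request:
send_rows --deltas '[{"tx":-3.3,"ty":-2.3,"tz":0,"rx":0,"ry":0,"rz":-0.1},{"tx":-6.6,"ty":-4.6,"tz":0,"rx":0,"ry":0,"rz":-0.2},{"tx":-10,"ty":-7,"tz":0,"rx":0,"ry":0,"rz":-0.3},{"tx":-13.3,"ty":-9.3,"tz":0,"rx":0,"ry":0,"rz":-0.4},{"tx":-16.6,"ty":-11.6,"tz":0,"rx":0,"ry":0,"rz":-0.5}]'

```text
time: 1.73
position: [0.3322, 0.4357, 0.3311]
tool_rot: [-0.161, 0.987, 0.0, 0.0]
ft_force: [1.3, 0.5, -0.2]
grip_width: 0.0286
```

```bash
python3 go.py .62 .06 .33 155
```

```text
[{'tx': np.float64(-15.33), 'ty': np.float64(-44.78), 'tz': np.float64(0.11), 'rz': np.float64(-0.811)}] [ 0.715  0.293  1.448 -0.     1.4   -1.179]
```

Request:
send_rows --deltas '[{"tx":-1.3,"ty":-3.7,"tz":0,"rx":0,"ry":0,"rz":-0.08},{"tx":-2.6,"ty":-7.4,"tz":0,"rx":0,"ry":0,"rz":-0.16},{"tx":-3.9,"ty":-11.2,"tz":0,"rx":0,"ry":0,"rz":-0.24},{"tx":-5.2,"ty":-15,"tz":0,"rx":0,"ry":0,"rz":-0.33},{"tx":-6.5,"ty":-18.7,"tz":0,"rx":0,"ry":0,"rz":-0.42}]'

```text
time: 2.15
position: [0.4524, 0.2782, 0.3312]
tool_rot: [-0.363, 0.932, -0.0, 0.0]
ft_force: [0.3, 0.3, 1.0]
grip_width: 0.0015
```

```bash
python3 go.py .62 .06 .33 155
```

```text
[{'tx': np.float64(2.41), 'ty': np.float64(-27.4), 'tz': np.float64(0.12), 'rz': np.float64(-0.392)}] [ 0.341  0.266  1.487 -0.     1.388 -1.973]
```

Request:
send_rows --deltas '[{"tx":0.3,"ty":-3.6,"tz":0,"rx":0,"ry":0,"rz":-0.08},{"tx":0.6,"ty":-7.2,"tz":0,"rx":0,"ry":0,"rz":-0.16},{"tx":0.9,"ty":-10.8,"tz":0,"rx":0,"ry":0,"rz":-0.24},{"tx":1.2,"ty":-14.4,"tz":0,"rx":0,"ry":0,"rz":-0.32},{"tx":1.4,"ty":-16,"tz":0,"rx":0,"ry":0,"rz":-0.39}]'

```text
time: 2.57
position: [0.5517, 0.1484, 0.3309]
tool_rot: [-0.535, 0.845, -0.001, 0.0]
ft_force: [-0.0, 0.8, 0.1]
grip_width: 0.0002
```

```bash
python3 - <<'E'
from pose import *
from scipy.spatial.transform import Rotation as Ro
def wristcam():
    o=robot.get_obs(); c=robot.camera("wrist")
    W=np.eye(4); W[:3,:3]=Ro.from_quat(o["tool_rot"]).as_matrix(); W[:3,3]=o["position"]
    M=np.linalg.inv(W@c["tool_from_camera"]); c["R"]=M[:3,:3]; c["t"]=M[:3,3]; return c,o
c,o=wristcam(); save("w1.png",c); print(o["position"],np.round(o["q"],3),Ro.from_quat(o["tool_rot"]).as_matrix()[:,1])
for l,z in [("wheel_centre",.096),("knob_top",.161),("index_mark",.072)]:
    for r in robot.tip_of(l,"wrist")[:2]: print(l,r["p"],np.round(r["xy"]),np.round(atz(c,r["xy"],z),4))
cen=np.array([.575,.027]);P,u,v=cloud(c);r=np.hypot(*(P[:,:2]-cen).T)
m=(P[:,2]>.088)&(P[:,2]<.108)&(r>.055)&(r<.095);Q=P[m]
f=least_squares(lambda s:np.hypot(Q[:,0]-s[0],Q[:,1]-s[1])-s[2],[*cen,.075],loss="soft_l1",f_scale=.003);print(m.sum(),f.x)
k=red(c,P,u,v,cen)&(P[:,2]>.155); print(k.sum(),P[k].mean(0),P[k].min(0),P[k].max(0)) if k.any() else 0
E
```

```text
[0.55172401 0.14840164 0.33085692] [ 6.800e-02  3.300e-01  1.395e+00 -2.000e-03  1.416e+00 -2.631e+00] [-0.90381687  0.42791241 -0.00245649]
wheel_centre 0.86 [214.  89.] [0.5795 0.0281 0.096 ]
wheel_centre 0.58 [275. 353.] [0.6692 0.3717 0.096 ]
knob_top 0.7 [136. 121.] [0.6544 0.0287 0.161 ]
index_mark 0.91 [130. 136.] [0.7033 0.0274 0.072 ]
4686 [0.57582562 0.0283735  0.07269428]
```

```bash
python3 go.py .64 .12 .2 155
```

```text
[{'tx': np.float64(-1.03), 'ty': np.float64(-9.65), 'tz': np.float64(13.06), 'rz': np.float64(-0.008)}] [ 7.400e-02  3.280e-01  1.398e+00  1.000e-03  1.417e+00 -2.623e+00]
```

View pics/w1.png

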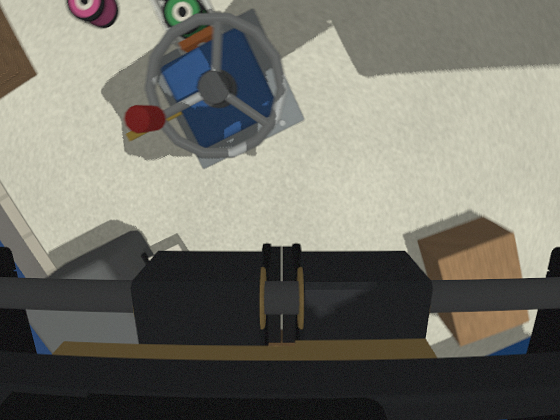

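The wrist view shows the wheel hub at (216,88), the knob at (145,118) over the yellow pointer, and the closed fingers at (282,290). The feeder's axis is at about (0.577, 0.028), yaw about 0. I'll plan to push with the closed fingertips' +x side.

```bash
python3 go.py .6704 .0674 .122 155
```

```text
[{'tx': np.float64(2.41), 'ty': np.float64(-14.67), 'tz': np.float64(20.86), 'rz': np.float64(-0.008)}] [ 7.400e-02  3.280e-01  1.398e+00  1.000e-03  1.417e+00 -2.623e+00]
```

Request:
send_rows --deltas '[{"tx":0.5,"ty":-3,"tz":1,"rx":0,"ry":0,"rz":0},{"tx":1,"ty":-6.5,"tz":2,"rx":0,"ry":0,"rz":0},{"tx":1.6,"ty":-10,"tz":4,"rx":0,"ry":0,"rz":0},{"tx":2.1,"ty":-13,"tz":6,"rx":0,"ry":0,"rz":0},{"tx":2.4,"ty":-14.6,"tz":9,"rx":0,"ry":0,"rz":0}]'

```text
time: 3.18
position: [0.6744, 0.0675, 0.2426]
tool_rot: [-0.535, 0.845, -0.002, 0.003]
ft_force: [0.7, 0.5, 0.3]
grip_width: 0.0004
```

Request:
send_rows --deltas '[{"tx":0,"ty":0,"tz":3,"rx":0,"ry":0,"rz":0},{"tx":0,"ty":0,"tz":6,"rx":0,"ry":0,"rz":0},{"tx":0,"ty":0,"tz":9,"rx":0,"ry":0,"rz":0},{"tx":0,"ty":0,"tz":11.6,"rx":0,"ry":0,"rz":0},{"tx":0,"ty":0,"tz":11.7,"rx":0,"ry":0,"rz":0}]'

```text
time: 3.6
position: [0.6652, 0.0702, 0.1181]
tool_rot: [-0.535, 0.845, 0.004, -0.005]
ft_force: [-0.7, -0.3, -1.2]
grip_width: 0.0005
```

```bash
cat > plan.py <<'E'
from go import *
C=np.array([.577,.028]); Z=.122; D=.0235
def pose(th,D=D):
    phi=np.clip(180-th,-155,155); a=np.radians(-th); k=C+.075*np.array([np.cos(a),np.sin(a)])
    p=k-D*T(phi)[:2,0]; return np.array([*p,Z]),T(phi)
def rows(ths,meas=True,D=D,th0=None):
    if th0 is None:
        o=robot.get_obs(); p0,R0=o["position"],Ro.from_quat(o["tool_rot"]).as_matrix()
    else: p0,R0=pose(th0,D)
    for r in rows_between(p0,R0,[pose(t,D) for t in ths]): print({k:float(v) for k,v in r.items()})
E
python3 - <<'E'
from plan import *
c=robot.camera("scene"); o=robot.get_obs();print(o["position"],np.round(o["q"],3),o["ft_force"]); save("s1.png",c,(220,130,400,310),4)
rows([-9,0,6,12,18])
E
```

```text
[0.66718901 0.06988339 0.12084521] [-0.062  0.681  1.373  0.     1.096 -2.762] [0.07194057 0.64247682 0.34123332]
{'tx': 1.06, 'ty': 0.18, 'tz': -0.11, 'rz': -0.005}
{'tx': 2.09, 'ty': -0.4, 'tz': -0.11, 'rz': -0.005}
{'tx': 2.81, 'ty': -0.7, 'tz': -0.11, 'rz': -0.005}
{'tx': 3.57, 'ty': -0.92, 'tz': -0.11, 'rz': -0.005}
{'tx': 4.34, 'ty': -1.06, 'tz': -0.11, 'rz': -0.005}
```

View pics/s1.png

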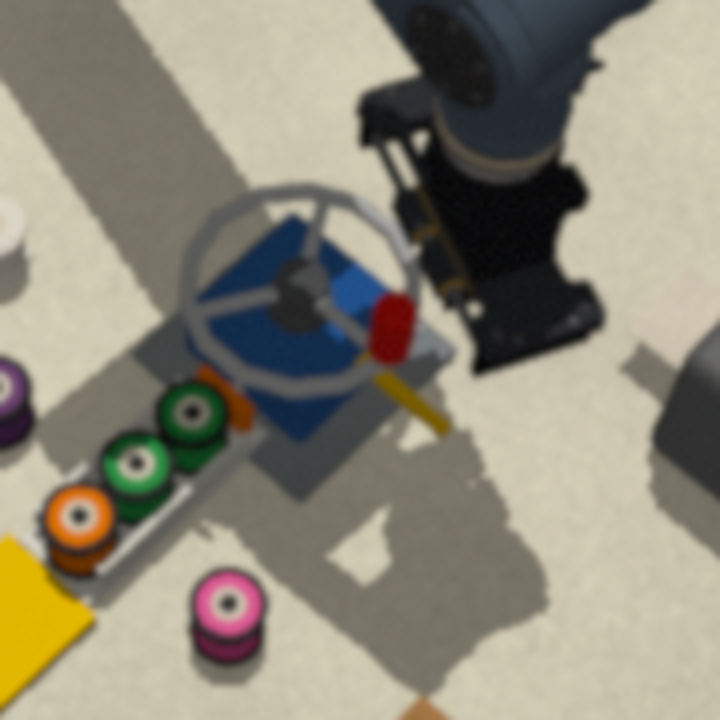

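The scene crop shows the closed fingertips just behind the knob (395,328), clear of the rim, with the knob over the pointer. Joint 6 needs more margin, so I'm adjusting the angle clamps.

```bash
sed -i 's/-155,155/-160,148/' plan.py; python3 - <<'E'
from plan import *
rows([-9,-3,1,5,10])
for a in range(10,360,30): 
    print(a); rows([a+6,a+12,a+18,a+24,a+30],th0=a)
E
```

```text
{'tx': 1.08, 'ty': -0.1, 'tz': -0.11, 'rz': 0.117}
{'tx': 1.75, 'ty': -0.51, 'tz': -0.11, 'rz': 0.117}
{'tx': 2.22, 'ty': -0.74, 'tz': -0.12, 'rz': 0.117}
{'tx': 2.71, 'ty': -0.94, 'tz': -0.12, 'rz': 0.117}
{'tx': 3.33, 'ty': -1.14, 'tz': -0.12, 'rz': 0.117}
10
{'tx': 0.74, 'ty': -0.26, 'tz': 0.0, 'rz': 0.0}
{'tx': 1.51, 'ty': -0.43, 'tz': 0.0, 'rz': 0.0}
{'tx': 2.29, 'ty': -0.53, 'tz': 0.0, 'rz': 0.0}
{'tx': 3.07, 'ty': -0.62, 'tz': 0.0, 'rz': 0.035}
{'tx': 3.88, 'ty': -0.8, 'tz': 0.0, 'rz': 0.14}
40
{'tx': 0.8, 'ty': -0.2, 'tz': 0.0, 'rz': 0.105}
{'tx': 1.61, 'ty': -0.32, 'tz': 0.0, 'rz': 0.209}
{'tx': 2.43, 'ty': -0.36, 'tz': 0.0, 'rz': 0.314}
{'tx': 3.25, 'ty': -0.31, 'tz': 0.0, 'rz': 0.419}
{'tx': 4.06, 'ty': -0.17, 'tz': 0.0, 'rz': 0.524}
70
{'tx': 0.8, 'ty': -0.2, 'tz': 0.0, 'rz': 0.105}
{'tx': 1.61, 'ty': -0.32, 'tz': 0.0, 'rz': 0.209}
{'tx': 2.43, 'ty': -0.36, 'tz': 0.0, 'rz': 0.314}
{'tx': 3.25, 'ty': -0.31, 'tz': 0.0, 'rz': 0.419}
{'tx': 4.06, 'ty': -0.17, 'tz': 0.0, 'rz': 0.524}
100
{'tx': 0.8, 'ty': -0.2, 'tz': 0.0, 'rz': 0.105}
{'tx': 1.61, 'ty': -0.32, 'tz': 0.0, 'rz':
[... 1459 characters left out ...]
z': 0.105}
{'tx': 1.61, 'ty': -0.32, 'tz': 0.0, 'rz': 0.209}
{'tx': 2.43, 'ty': -0.36, 'tz': 0.0, 'rz': 0.314}
{'tx': 3.25, 'ty': -0.31, 'tz': 0.0, 'rz': 0.419}
{'tx': 4.06, 'ty': -0.17, 'tz': 0.0, 'rz': 0.524}
310
{'tx': 0.8, 'ty': -0.2, 'tz': 0.0, 'rz': 0.105}
{'tx': 1.61, 'ty': -0.32, 'tz': 0.0, 'rz': 0.209}
{'tx': 2.43, 'ty': -0.36, 'tz': 0.0, 'rz': 0.314}
{'tx': 3.25, 'ty': -0.31, 'tz': 0.0, 'rz': 0.419}
{'tx': 4.06, 'ty': -0.17, 'tz': 0.0, 'rz': 0.524}
340
{'tx': 0.78, 'ty': 0.04, 'tz': 0.0, 'rz': 0.0}
{'tx': 1.56, 'ty': 0.16, 'tz': 0.0, 'rz': 0.0}
{'tx': 2.32, 'ty': 0.37, 'tz': 0.0, 'rz': 0.0}
{'tx': 3.05, 'ty': 0.65, 'tz': 0.0, 'rz': 0.0}
{'tx': 3.75, 'ty': 1.0, 'tz': 0.0, 'rz': 0.0}
```

Request:
send_rows --deltas '[{"tx":1.0,"ty":-0.1,"tz":-0.1,"rx":0,"ry":0,"rz":0.117},{"tx":1.75,"ty":-0.51,"tz":-0.11,"rx":0,"ry":0,"rz":0.117},{"tx":2.22,"ty":-0.74,"tz":-0.11,"rx":0,"ry":0,"rz":0.117},{"tx":2.71,"ty":-0.94,"tz":-0.11,"rx":0,"ry":0,"rz":0.117},{"tx":3.33,"ty":-1.14,"tz":-0.11,"rx":0,"ry":0,"rz":0.117}]'

```text
time: 4.07
position: [0.6691, 0.0333, 0.1274]
tool_rot: [-0.485, 0.875, -0.001, 0.003]
ft_force: [1.9, 1.8, 2.0]
grip_width: 0.0005
```

```bash
python3 - <<'E'
from plan import *
c=robot.camera("scene"); o=robot.get_obs();print(o["position"],pose(10)[0],np.round(o["q"],3),o["ft_force"]); save("s2.png",c,(220,130,400,310),4)
rows([16,22,28,34,40])
E
```

```text
[0.66817761 0.031346   0.12685065] [0.66331368 0.03490552 0.122     ] [-1.200e-01  6.670e-01  1.384e+00 -1.000e-03  1.086e+00 -2.702e+00] [0.1873747  0.56449821 0.75671447]
{'tx': 0.7, 'ty': 0.35, 'tz': 0.48, 'rz': -0.001}
{'tx': 1.46, 'ty': 0.17, 'tz': 0.48, 'rz': -0.001}
{'tx': 2.24, 'ty': 0.07, 'tz': 0.48, 'rz': -0.001}
{'tx': 3.03, 'ty': -0.02, 'tz': 0.48, 'rz': 0.034}
{'tx': 3.83, 'ty': -0.2, 'tz': 0.48, 'rz': 0.139}
```

View pics/s2.png

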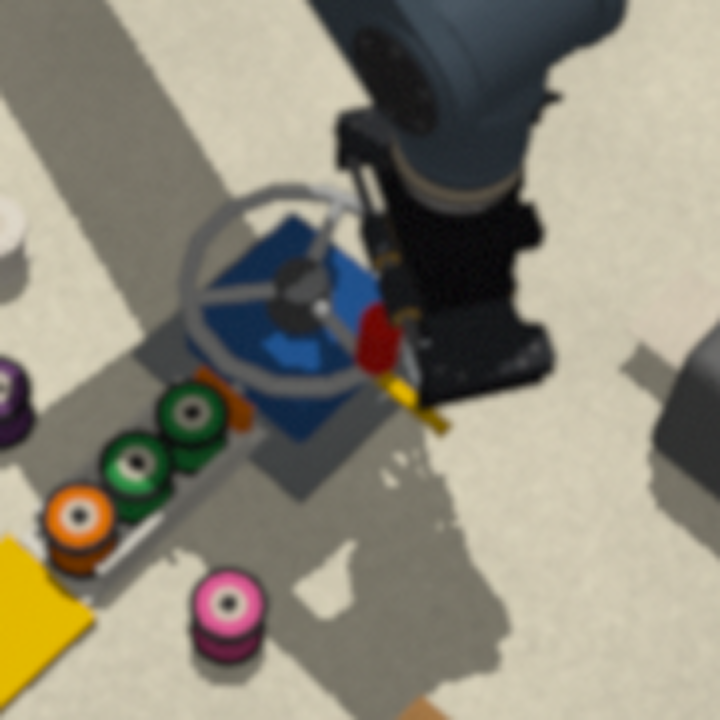

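The wheel is turning: the knob is now at (378,340) in the crop, about 10° past the pointer, with the fingers behind it. Continuing.

Request:
send_rows --deltas '[{"tx":0.7,"ty":0.2,"tz":0.2,"rx":0,"ry":0,"rz":0},{"tx":1.46,"ty":0.17,"tz":0.3,"rx":0,"ry":0,"rz":0},{"tx":2.24,"ty":0.07,"tz":0.4,"rx":0,"ry":0,"rz":0},{"tx":3.03,"ty":-0.02,"tz":0.4,"rx":0,"ry":0,"rz":0.034},{"tx":3.83,"ty":-0.2,"tz":0.4,"rx":0,"ry":0,"rz":0.139}]'

```text
time: 4.53
position: [0.6475, -0.0014, 0.121]
tool_rot: [-0.421, 0.907, -0.0, -0.0]
ft_force: [2.6, 1.3, 2.0]
grip_width: 0.0002
```

Request:
send_rows --deltas '[{"tx":0.8,"ty":-0.2,"tz":0,"rx":0,"ry":0,"rz":0.105},{"tx":1.61,"ty":-0.32,"tz":0,"rx":0,"ry":0,"rz":0.209},{"tx":2.43,"ty":-0.36,"tz":0,"rx":0,"ry":0,"rz":0.314},{"tx":3.25,"ty":-0.31,"tz":0,"rx":0,"ry":0,"rz":0.419},{"tx":4.06,"ty":-0.17,"tz":0,"rx":0,"ry":0,"rz":0.524}]'

```text
time: 4.95
position: [0.6224, -0.034, 0.1208]
tool_rot: [-0.17, 0.985, -0.0, -0.0]
ft_force: [0.8, 0.2, 1.3]
grip_width: 0.0005
```

```bash
python3 - <<'E'
from plan import *
c=robot.camera("scene"); o=robot.get_obs();print(o["time"],o["position"],pose(70)[0],np.round(o["q"],3),o["ft_force"]); save("s3.png",c,(220,130,400,310),4)
rows([76,82,88,94,100])
E
```

```text
5.0 [ 0.62022078 -0.03469158  0.120487  ] [ 0.62473429 -0.03443947  0.122     ] [-2.350e-01  6.200e-01  1.512e+00 -2.000e-03  1.014e+00 -2.142e+00] [-1.477238   -1.0817384  -1.06065445]
{'tx': 0.36, 'ty': -0.34, 'tz': -0.15, 'rz': 0.093}
{'tx': 1.17, 'ty': -0.47, 'tz': -0.15, 'rz': 0.198}
{'tx': 1.99, 'ty': -0.51, 'tz': -0.14, 'rz': 0.303}
{'tx': 2.82, 'ty': -0.47, 'tz': -0.14, 'rz': 0.407}
{'tx': 3.63, 'ty': -0.34, 'tz': -0.14, 'rz': 0.512}
```

View pics/s3.png

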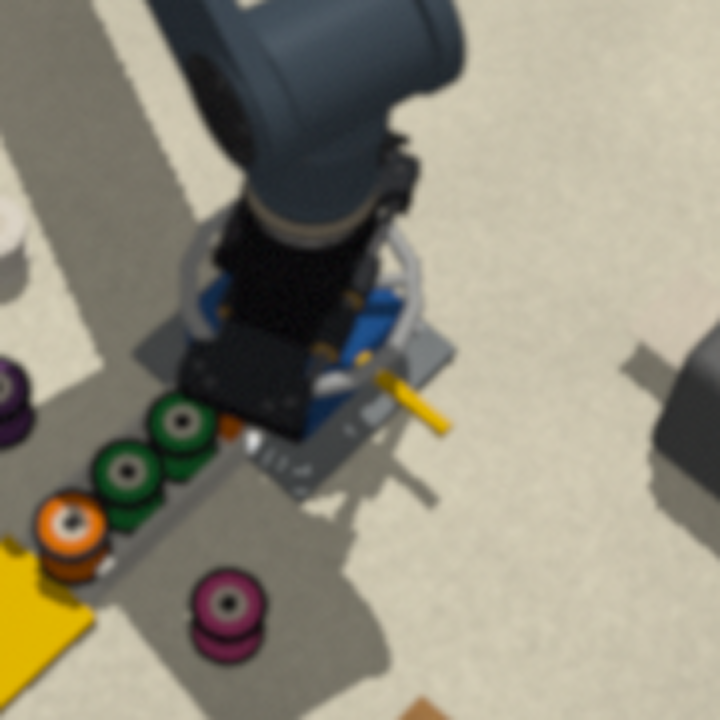

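Crop: the pusher and the spools have advanced (orange spool now at (72,525)) and the knob is hidden under the gripper. Next three calls.

Request:
send_rows --deltas '[{"tx":0.6,"ty":-0.3,"tz":0,"rx":0,"ry":0,"rz":0.1},{"tx":1.3,"ty":-0.42,"tz":-0.05,"rx":0,"ry":0,"rz":0.2},{"tx":2.1,"ty":-0.46,"tz":-0.1,"rx":0,"ry":0,"rz":0.305},{"tx":2.9,"ty":-0.42,"tz":-0.1,"rx":0,"ry":0,"rz":0.41},{"tx":3.7,"ty":-0.3,"tz":-0.1,"rx":0,"ry":0,"rz":0.515}]'

```text
time: 5.42
position: [0.5885, -0.0495, 0.1212]
tool_rot: [0.085, 0.996, -0.001, -0.001]
ft_force: [2.2, -1.6, -0.7]
grip_width: 0.0005
```

Request:
send_rows --deltas '[{"tx":0.8,"ty":-0.2,"tz":0,"rx":0,"ry":0,"rz":0.105},{"tx":1.61,"ty":-0.32,"tz":0,"rx":0,"ry":0,"rz":0.209},{"tx":2.43,"ty":-0.36,"tz":0,"rx":0,"ry":0,"rz":0.314},{"tx":3.25,"ty":-0.31,"tz":0,"rx":0,"ry":0,"rz":0.419},{"tx":4.06,"ty":-0.17,"tz":0,"rx":0,"ry":0,"rz":0.524}]'

```text
time: 5.83
position: [0.5475, -0.0446, 0.1212]
tool_rot: [0.34, 0.94, -0.001, -0.001]
ft_force: [0.9, -2.3, -1.4]
grip_width: 0.0006
```

```bash
python3 - <<'E'
from plan import *
c=robot.camera("side"); o=robot.get_obs();print(o["time"],o["position"],pose(130)[0],np.round(o["q"],3),o["ft_force"]); save("d4.png",c,(220,140,400,320),4)
rows([136,142,148,154,160])
E
```

```text
5.8833 [ 0.54497674 -0.04317629  0.12100548] [ 0.54679297 -0.04455884  0.122     ] [-0.283  0.536  1.701 -0.002  0.911 -1.154] [-1.90005664  0.34807287 -0.49876166]
{'tx': 0.57, 'ty': -0.19, 'tz': -0.1, 'rz': 0.105}
{'tx': 1.38, 'ty': -0.31, 'tz': -0.09, 'rz': 0.209}
{'tx': 2.21, 'ty': -0.35, 'tz': -0.09, 'rz': 0.314}
{'tx': 3.03, 'ty': -0.3, 'tz': -0.08, 'rz': 0.419}
{'tx': 3.84, 'ty': -0.16, 'tz': -0.08, 'rz': 0.524}
```

View pics/d4.png

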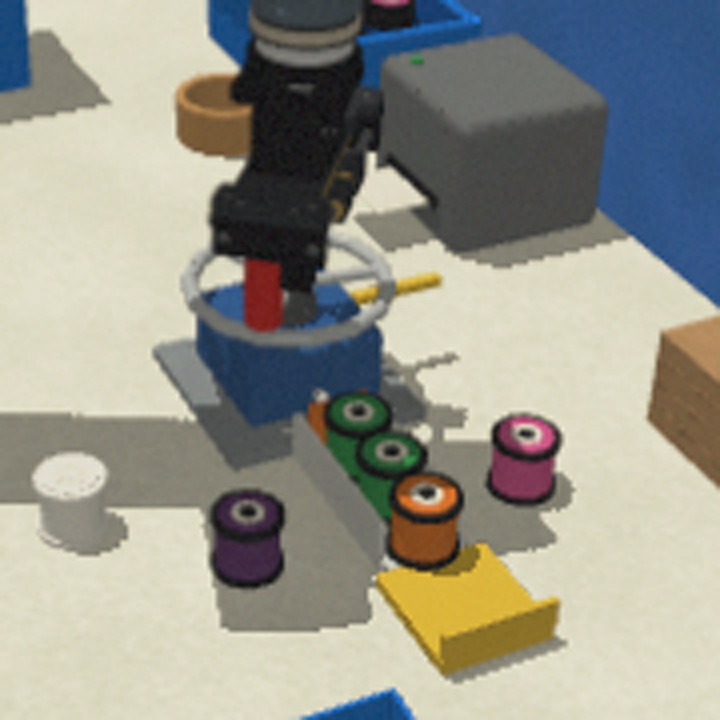

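The side crop shows the knob (264,295) led properly by the fingers at about 130°, with the orange spool (425,520) nearing the plate. Continuing.

Request:
send_rows --deltas '[{"tx":0.7,"ty":-0.2,"tz":0,"rx":0,"ry":0,"rz":0.105},{"tx":1.5,"ty":-0.31,"tz":0,"rx":0,"ry":0,"rz":0.209},{"tx":2.3,"ty":-0.35,"tz":-0.05,"rx":0,"ry":0,"rz":0.314},{"tx":3.1,"ty":-0.3,"tz":-0.05,"rx":0,"ry":0,"rz":0.419},{"tx":3.9,"ty":-0.16,"tz":-0.05,"rx":0,"ry":0,"rz":0.524}]'

```text
time: 6.3
position: [0.5161, -0.0204, 0.1218]
tool_rot: [0.571, 0.821, -0.002, -0.001]
ft_force: [-0.2, -2.7, -1.2]
grip_width: 0.0007
```

Request:
send_rows --deltas '[{"tx":0.8,"ty":-0.2,"tz":0,"rx":0,"ry":0,"rz":0.105},{"tx":1.61,"ty":-0.32,"tz":0,"rx":0,"ry":0,"rz":0.209},{"tx":2.43,"ty":-0.36,"tz":0,"rx":0,"ry":0,"rz":0.314},{"tx":3.25,"ty":-0.31,"tz":0,"rx":0,"ry":0,"rz":0.419},{"tx":4.06,"ty":-0.17,"tz":0,"rx":0,"ry":0,"rz":0.524}]'

```text
time: 6.72
position: [0.5001, 0.0174, 0.1218]
tool_rot: [0.764, 0.645, -0.002, -0.001]
ft_force: [-1.8, -2.3, -1.0]
grip_width: 0.0001
```

```bash
python3 - <<'E'
from plan import *
c=robot.camera("side"); o=robot.get_obs();print(o["time"],o["position"],pose(190)[0],np.round(o["q"],3),o["ft_force"]); save("d5.png",c,(220,140,400,320),4)
rows([196,202,208,214,220])
E
```

```text
6.7667 [0.49967814 0.01907162 0.1218213 ] [0.49905869 0.01788063 0.122     ] [-0.185  0.483  1.817 -0.     0.847 -0.012] [-0.80370196  1.12872398 -0.89645929]
{'tx': 0.67, 'ty': -0.24, 'tz': -0.02, 'rz': 0.106}
{'tx': 1.48, 'ty': -0.36, 'tz': -0.02, 'rz': 0.211}
{'tx': 2.31, 'ty': -0.4, 'tz': -0.02, 'rz': 0.316}
{'tx': 3.13, 'ty': -0.34, 'tz': -0.02, 'rz': 0.421}
{'tx': 3.94, 'ty': -0.2, 'tz': -0.02, 'rz': 0.525}
```

View pics/d5.png

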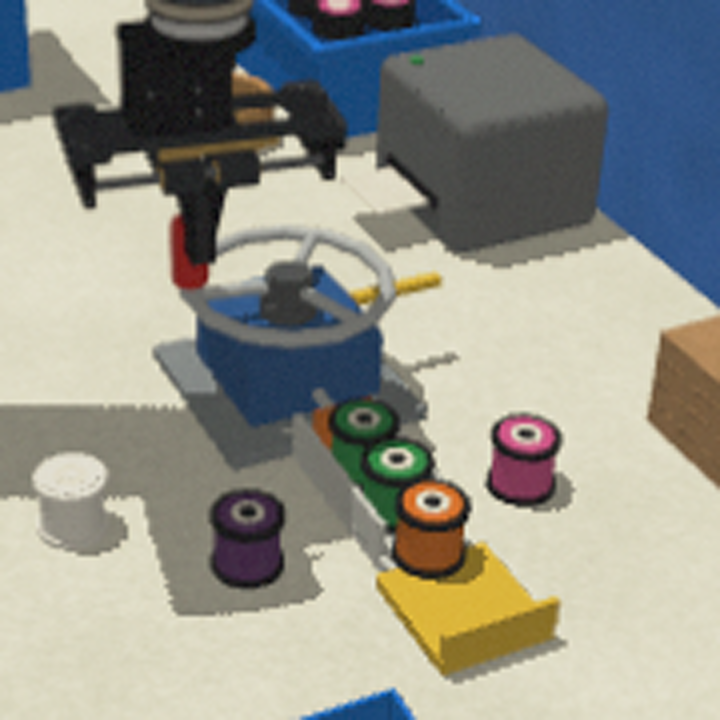

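The side crop shows the knob (190,252) at about 190°, pushed by the fingertips and still upright; the spool is at the plate's edge. Continuing.

Request:
send_rows --deltas '[{"tx":0.72,"ty":-0.22,"tz":0,"rx":0,"ry":0,"rz":0.105},{"tx":1.53,"ty":-0.34,"tz":0,"rx":0,"ry":0,"rz":0.21},{"tx":2.35,"ty":-0.38,"tz":0,"rx":0,"ry":0,"rz":0.315},{"tx":3.17,"ty":-0.33,"tz":0,"rx":0,"ry":0,"rz":0.42},{"tx":3.98,"ty":-0.19,"tz":0,"rx":0,"ry":0,"rz":0.524}]'

```text
time: 7.18
position: [0.5049, 0.057, 0.1219]
tool_rot: [0.905, 0.426, -0.003, -0.001]
ft_force: [-0.8, -0.7, 0.4]
grip_width: 0.0005
```

Request:
send_rows --deltas '[{"tx":0.8,"ty":-0.2,"tz":0,"rx":0,"ry":0,"rz":0.105},{"tx":1.61,"ty":-0.32,"tz":0,"rx":0,"ry":0,"rz":0.209},{"tx":2.43,"ty":-0.36,"tz":0,"rx":0,"ry":0,"rz":0.314},{"tx":3.25,"ty":-0.31,"tz":0,"rx":0,"ry":0,"rz":0.419},{"tx":4.06,"ty":-0.17,"tz":0,"rx":0,"ry":0,"rz":0.524}]'

```text
time: 7.6
position: [0.5291, 0.0896, 0.1218]
tool_rot: [0.984, 0.177, -0.003, -0.0]
ft_force: [-2.5, 0.1, 1.5]
grip_width: 0.0004
```

```bash
python3 - <<'E'
from plan import *
c=robot.camera("side"); o=robot.get_obs();print(o["time"],o["position"],pose(250)[0],np.round(o["q"],3),o["ft_force"]); save("d6.png",c,(220,140,400,320),4)
rows([256,262,268,274,280])
E
```

```text
7.65 [0.5315196  0.09037753 0.12205051] [0.52926571 0.09043947 0.122     ] [-0.039  0.524  1.723  0.     0.897  1.18 ] [ 1.65479541  0.34434074 -0.20678403]
{'tx': 0.59, 'ty': -0.29, 'tz': 0.0, 'rz': 0.107}
{'tx': 1.4, 'ty': -0.4, 'tz': 0.0, 'rz': 0.212}
{'tx': 2.22, 'ty': -0.44, 'tz': 0.0, 'rz': 0.316}
{'tx': 3.04, 'ty': -0.38, 'tz': -0.0, 'rz': 0.421}
{'tx': 3.86, 'ty': -0.24, 'tz': -0.0, 'rz': 0.526}
```

View pics/d6.png

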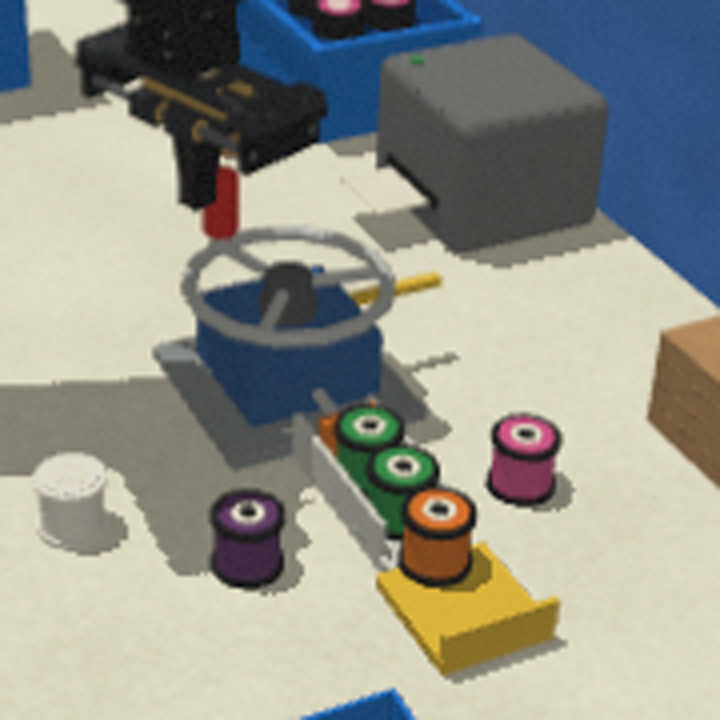

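The side crop shows the knob (222,202) at about 250°, still pushed from behind; the orange spool (438,535) is moving onto the plate. On to about 310°, then slower.

Request:
send_rows --deltas '[{"tx":0.7,"ty":-0.25,"tz":0,"rx":0,"ry":0,"rz":0.106},{"tx":1.5,"ty":-0.37,"tz":0,"rx":0,"ry":0,"rz":0.211},{"tx":2.3,"ty":-0.42,"tz":0,"rx":0,"ry":0,"rz":0.315},{"tx":3.1,"ty":-0.37,"tz":0,"rx":0,"ry":0,"rz":0.42},{"tx":3.9,"ty":-0.23,"tz":0,"rx":0,"ry":0,"rz":0.525}]'

```text
time: 8.07
position: [0.5651, 0.1054, 0.1218]
tool_rot: [0.996, -0.084, -0.003, 0.0]
ft_force: [-1.7, -0.0, 1.8]
grip_width: 0.0003
```

Request:
send_rows --deltas '[{"tx":0.8,"ty":-0.2,"tz":0,"rx":0,"ry":0,"rz":0.105},{"tx":1.61,"ty":-0.32,"tz":0,"rx":0,"ry":0,"rz":0.209},{"tx":2.43,"ty":-0.36,"tz":0,"rx":0,"ry":0,"rz":0.314},{"tx":3.25,"ty":-0.31,"tz":0,"rx":0,"ry":0,"rz":0.419},{"tx":4.06,"ty":-0.17,"tz":0,"rx":0,"ry":0,"rz":0.524}]'

```text
time: 8.48
position: [0.6057, 0.1004, 0.1218]
tool_rot: [0.941, -0.34, -0.003, 0.001]
ft_force: [-1.6, 1.1, 1.0]
grip_width: 0.0002
```

```bash
cat > chk.py <<'E'
from plan import *
from pose import cloud,red
def knob():
    for n in ["scene","side"]:
        c=robot.camera(n); P,u,v=cloud(c); k=red(c,P,u,v,C)
        t=k&(P[:,2]>.157)
        if t.any(): q=P[t].mean(0); print(n,t.sum(),q,"theta",-np.degrees(np.arctan2(q[1]-C[1],q[0]-C[0]))%360)
        for r in robot.tip_of("knob_top",n)[:1]: q=atz(c,r["xy"],.161); print(n,"net",r["p"],q,"theta",-np.degrees(np.arctan2(q[1]-C[1],q[0]-C[0]))%360)
        save(n+"_%d.png"%int(robot.get_obs()["time"]*100),c,(220,130,400,310),4)
E
python3 - <<'E'
from chk import *
knob();o=robot.get_obs();print(o["time"],o["position"],pose(310)[0],np.round(o["q"],3),o["ft_force"])
rows([315,320,325,330,335])
E
ls pics
```

```text
scene net 0.58 [0.63043725 0.08250361 0.161     ] theta 314.4339833694454
side net 0.73 [0.61389474 0.08144878 0.161     ] theta 304.6166284994764
8.6833 [0.60704992 0.09992528 0.12206852] [0.60720703 0.10055884 0.122     ] [-0.018  0.61   1.529 -0.     1.004  2.242] [-0.18221602 -0.38077527 -0.29530234]
{'tx': 0.64, 'ty': -0.23, 'tz': 0.01, 'rz': 0.097}
{'tx': 1.31, 'ty': -0.34, 'tz': 0.01, 'rz': 0.184}
{'tx': 2.0, 'ty': -0.39, 'tz': 0.0, 'rz': 0.271}
{'tx': 2.68, 'ty': -0.39, 'tz': 0.0, 'rz': 0.358}
{'tx': 3.36, 'ty': -0.32, 'tz': 0.0, 'rz': 0.446}
d4.png
d5.png
d6.png
s1.png
s2.png
s3.png
scene0.png
scene_858.png
side0.png
side_868.png
w1.png
```

Both views put the knob at about 309°, which matches the plan. Continuing to 335°, slower.

Request:
send_rows --deltas '[{"tx":0.64,"ty":-0.23,"tz":0,"rx":0,"ry":0,"rz":0.095},{"tx":1.31,"ty":-0.34,"tz":0,"rx":0,"ry":0,"rz":0.184},{"tx":2.0,"ty":-0.39,"tz":0,"rx":0,"ry":0,"rz":0.271},{"tx":2.68,"ty":-0.39,"tz":0,"rx":0,"ry":0,"rz":0.358},{"tx":3.36,"ty":-0.32,"tz":0,"rx":0,"ry":0,"rz":0.446}]'

```text
time: 9.1
position: [0.6338, 0.082, 0.122]
tool_rot: [0.842, -0.539, -0.002, 0.0]
ft_force: [-1.9, 1.8, -0.5]
grip_width: 0.0003
```

```bash
sed -i 's/-160,148/-155,148/' plan.py; python3 - <<'E'
from chk import *
knob();o=robot.get_obs();print(o["time"],o["position"],pose(335)[0],np.round(o["q"],3),o["ft_force"])
rows([339,343,347,350,353])
E
ls -t pics|head -2
```

```text
scene net 0.47 [0.64309237 0.05471654 0.161     ] theta 337.9899501813037
side net 0.61 [0.63835996 0.05655618 0.161     ] theta 335.0433069991492
9.3 [0.63510679 0.08124285 0.1223957 ] [0.63504155 0.0809946  0.122     ] [-0.047  0.639  1.463 -0.     1.04   2.66 ] [ 0.34095926 -0.34839136  0.60042999]
{'tx': 0.54, 'ty': 0.03, 'tz': 0.04, 'rz': -0.001}
{'tx': 1.06, 'ty': 0.09, 'tz': 0.04, 'rz': -0.001}
{'tx': 1.58, 'ty': 0.18, 'tz': 0.04, 'rz': -0.001}
{'tx': 1.96, 'ty': 0.27, 'tz': 0.04, 'rz': -0.001}
{'tx': 2.34, 'ty': 0.38, 'tz': 0.04, 'rz': -0.001}
side_930.png
scene_919.png
```

Request:
send_rows --deltas '[{"tx":0.54,"ty":0.03,"tz":0,"rx":0,"ry":0,"rz":0},{"tx":1.06,"ty":0.09,"tz":0,"rx":0,"ry":0,"rz":0},{"tx":1.58,"ty":0.18,"tz":0,"rx":0,"ry":0,"rz":0},{"tx":1.96,"ty":0.27,"tz":0,"rx":0,"ry":0,"rz":0},{"tx":2.34,"ty":0.38,"tz":0,"rx":0,"ry":0,"rz":0}]'

```text
time: 9.72
position: [0.6419, 0.0581, 0.1225]
tool_rot: [0.842, -0.54, -0.0, -0.0]
ft_force: [-1.4, 1.8, 0.4]
grip_width: 0.0003
```

```bash
python3 - <<'E'
from chk import *
knob();o=robot.get_obs();print(o["time"],o["position"],pose(353)[0],np.round(o["q"],3),o["ft_force"])
rows([355,357,358.5,360])
E
ls -t pics|head -2; cp pics/$(ls -t pics|grep scene_|head -1) pics/a.png; cp pics/$(ls -t pics|grep side_|head -1) pics/b.png
```

```text
scene net 0.65 [0.65507746 0.03465819 0.161     ] theta 355.1257969422518
side net 0.48 [0.64239897 0.04332267 0.161     ] theta 346.8137237685461
9.9167 [0.64240851 0.0576867  0.12267007] [0.64150943 0.05843843 0.122     ] [-8.300e-02  6.440e-01  1.451e+00 -1.000e-03  1.046e+00  2.629e+00] [-0.22364335 -0.76548222  0.59724566]
{'tx': 0.14, 'ty': 0.13, 'tz': 0.07, 'rz': -0.006}
{'tx': 0.39, 'ty': 0.23, 'tz': 0.07, 'rz': -0.006}
{'tx': 0.57, 'ty': 0.3, 'tz': 0.07, 'rz': -0.006}
{'tx': 0.75, 'ty': 0.38, 'tz': 0.07, 'rz': -0.006}
side_991.png
scene_981.png
```

View pics/a.png

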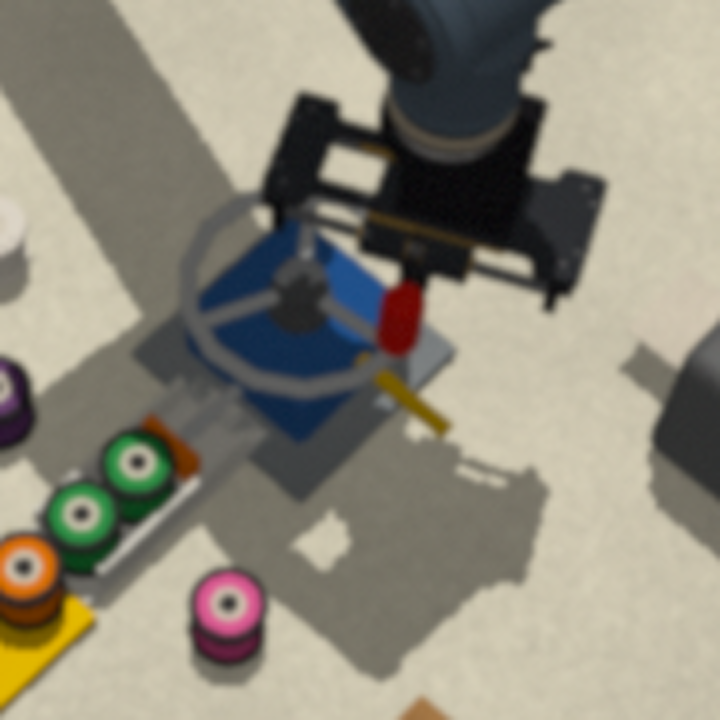

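View pics/b.png

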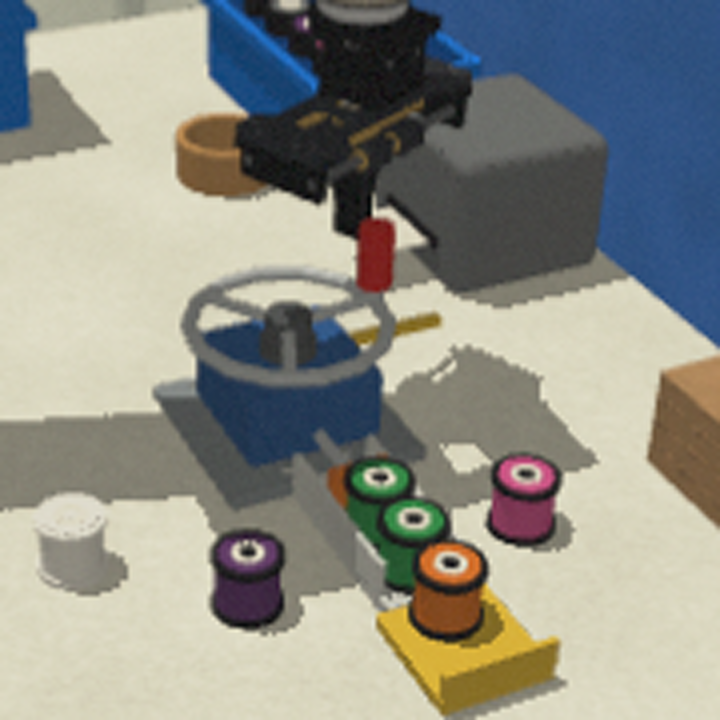

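Scene crop: the knob (400,318) is slightly short of where it stood at the start (393,328). The orange spool is on the plate. I'll compare the red blobs to size the last nudge.

```bash
cat > blob.py <<'E'
from chk import *
def cent(im,box):
    x0,y0,x1,y1=box; b=im[y0:y1,x0:x1].astype(int); m=(b[...,0]>110)&(b[...,1]<60)&(b[...,2]<60)
    v,u=np.nonzero(m); return u.mean()+x0,v.mean()+y0,m.sum()
def cmp():
  for n,box in (("scene",(295,190,345,230)),("side",(295,170,335,215))):
    a=cv2.cvtColor(cv2.imread("pics/%s0.png"%n),cv2.COLOR_BGR2RGB); c=robot.camera(n); b=c["color"]
    ca,cb=cent(a,box),cent(b,box)
    f=lambda th:proj(c,[*(C+.075*np.array([np.cos(np.radians(-th)),np.sin(np.radians(-th))])),.1345])[0]
    J=f(360)-f(350); d=np.array(cb[:2])-ca[:2]; print(n,np.round(ca,2),np.round(cb,2),"J/10deg",J,"dtheta",10*d@J/(J@J))
E
python3 -c "
from blob import *
cmp()"
```

```text
scene [318.56 207.67  70.  ] [321.67 206.58  12.  ] J/10deg [-3.10620867  3.5393949 ] dtheta -6.092226196432697
side [314.85 194.51 138.  ] [313.5  193.66 135.  ] J/10deg [2.3333906  1.91138166] dtheta -5.244001036181748
```

Request:
send_rows --deltas '[{"tx":0.15,"ty":0.1,"tz":0,"rx":0,"ry":0,"rz":0},{"tx":0.3,"ty":0.2,"tz":0,"rx":0,"ry":0,"rz":0},{"tx":0.45,"ty":0.26,"tz":0,"rx":0,"ry":0,"rz":0},{"tx":0.57,"ty":0.32,"tz":0,"rx":0,"ry":0,"rz":0},{"tx":0.57,"ty":0.32,"tz":0,"rx":0,"ry":0,"rz":0}]'

```text
time: 10.43
position: [0.6413, 0.0519, 0.1226]
tool_rot: [0.842, -0.54, -0.0, -0.0]
ft_force: [-0.8, 1.7, 0.5]
grip_width: 0.0006
```

```bash
sed -i 's/>110)&(b\[...,1\]<60)&(b\[...,2\]<60)/>70)\&(b[...,1]<b[...,0]*.4)\&(b[...,2]<b[...,0]*.45)/' blob.py; python3 -c "
from blob import *
cmp(); o=robot.get_obs(); print(o['position'],pose(360)[0],o['ft_force'],o['time'])"
```

```text
scene [317.72 211.53 150.  ] [318.21 210.63 150.  ] J/10deg [-3.10620867  3.5393949 ] dtheta -2.1381132894573813
side [314.81 194.44 135.  ] [314.33 193.69 136.  ] J/10deg [2.3333906  1.91138166] dtheta -2.8080918405094004
[0.6413894  0.05189865 0.1226242 ] [0.64206847 0.04929823 0.122     ] [-0.81043305  1.31738575  0.69823869] 10.5333
```

Request:
send_rows --deltas '[{"tx":0.1,"ty":0.05,"tz":0,"rx":0,"ry":0,"rz":0},{"tx":0.2,"ty":0.1,"tz":0,"rx":0,"ry":0,"rz":0},{"tx":0.28,"ty":0.13,"tz":0,"rx":0,"ry":0,"rz":0},{"tx":0.28,"ty":0.13,"tz":0,"rx":0,"ry":0,"rz":0}]'

```text
time: 10.87
position: [0.6414, 0.0487, 0.1226]
tool_rot: [0.842, -0.54, 0.0, 0.0]
ft_force: [-0.8, 1.6, 0.5]
grip_width: 0.0006
```

```bash
python3 -c "
from blob import *
cmp(); o=robot.get_obs(); print(o['position'],pose(360)[0],o['ft_force'],o['time'])"
```

```text
scene [317.72 211.53 150.  ] [317.56 211.55 147.  ] J/10deg [-3.10620867  3.5393949 ] dtheta 0.24586480729716512
side [314.81 194.44 135.  ] [314.67 194.33 138.  ] J/10deg [2.3333906  1.91138166] dtheta -0.6130466399279295
[0.64136607 0.04869014 0.12255466] [0.64206847 0.04929823 0.122     ] [-0.40652459  1.43137656  1.63605964] 10.9667
```

Within about half a degree. Backing straight off along the tool's -x, then up.

Request:
send_rows --deltas '[{"tx":-0.7,"ty":0,"tz":0,"rx":0,"ry":0,"rz":0},{"tx":-1.7,"ty":0,"tz":0,"rx":0,"ry":0,"rz":0},{"tx":-3,"ty":0,"tz":0,"rx":0,"ry":0,"rz":0},{"tx":-4,"ty":0,"tz":-1,"rx":0,"ry":0,"rz":0},{"tx":-4,"ty":0,"tz":-4,"rx":0,"ry":0,"rz":0}]'

```text
time: 11.38
position: [0.6191, 0.0882, 0.1587]
tool_rot: [0.842, -0.539, -0.006, 0.003]
ft_force: [0.1, -1.6, -0.8]
grip_width: 0.0005
```

Request:
send_rows --deltas '[{"tx":-1,"ty":0,"tz":-3,"rx":0,"ry":0,"rz":0},{"tx":-2,"ty":0,"tz":-6,"rx":0,"ry":0,"rz":0},{"tx":-3,"ty":0,"tz":-9,"rx":0,"ry":0,"rz":0},{"tx":-4,"ty":0,"tz":-12,"rx":0,"ry":0,"rz":0},{"tx":-4,"ty":0,"tz":-12,"rx":0,"ry":0,"rz":0}]'

```text
time: 11.8
position: [0.6105, 0.1246, 0.2909]
tool_rot: [0.843, -0.538, 0.006, -0.004]
ft_force: [0.6, -0.2, 2.2]
grip_width: 0.0006
```

```bash
python3 -c "
from blob import *
cmp(); o=robot.get_obs(); print(o['position'],o['ft_force'],o['time'],o['joint_velocities'])
c=robot.camera('scene'); save('f.png',c,(180,130,380,310),4)
for r in robot.tip_of('spool_front','scene')[:2]: print(r['p'],r['xy'],atz(c,r['xy'],.012))"
```

```text
scene [317.72 211.53 150.  ] [317.4  211.71 146.  ] J/10deg [-3.10620867  3.5393949 ] dtheta 0.7377541634767937
side [314.81 194.44 135.  ] [314.83 194.68 133.  ] J/10deg [2.3333906  1.91138166] dtheta 0.5507018325034415
[0.60812328 0.1229902  0.28503081] [0.2758638  0.2674936  0.29899014] 11.9 [-0.01760176  0.04616917  0.05202727 -0.00252968 -0.0039619  -0.00415003]
0.86 [226.6, 279.5] [ 0.57849768 -0.22524298  0.012     ]
```

View pics/f.png

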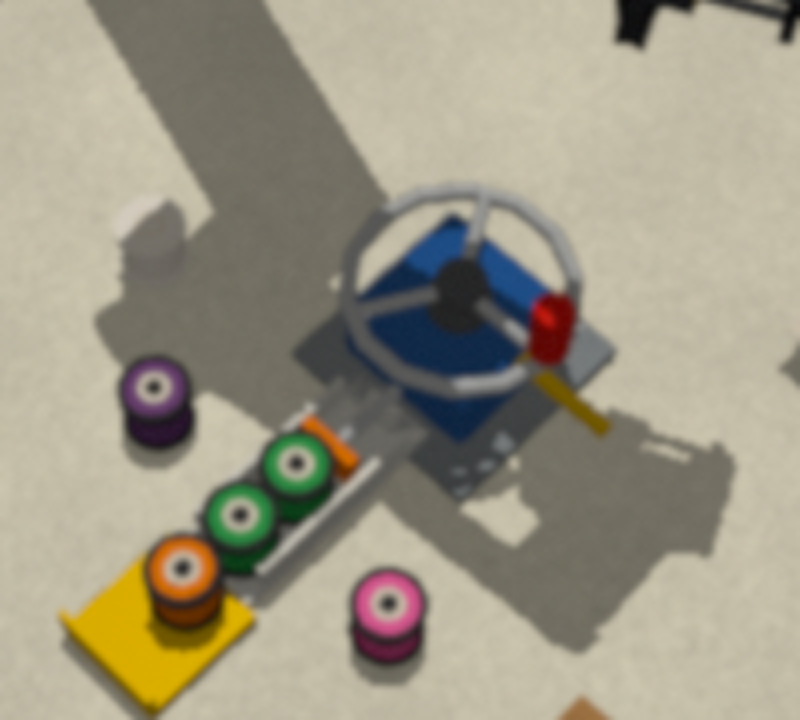

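The scene crop shows the knob (552,328) back over the yellow pointer, the orange spool (183,580) standing on the plate, and the robot clear. Handing in.

```bash
python3 -c "
from rig import robot
print(robot.hand_in())"
```

```text
the job is handed in; nothing more can be done
None
```

I pushed the hand wheel clockwise through one full turn with the closed fingertips behind the red knob. Then I backed off, lifted clear and handed in at about 12 s of the 64 s allowed.

- **Knob position:** compared with the start pictures, it stopped within about 1° of the pointer. The scene camera read +0.7° and the side camera +0.55°.
- **Orange spool:** it stands upright on the yellow plate, at y ≈ -0.225. That is about 253 mm from the wheel's axis, against the expected 252 mm.
- **Forces:** the highest force I saw in the readings was about 3.5 N. These were samples between moves, not a continuous record.
- **Everything else:** the neighbouring purple and pink spools look unmoved in the final picture. I did not measure the other bystanders, which the arm stayed clear of.

**Checks that disagreed:** partway round, the network's knob angles from the two cameras differed by up to 10°. For the last nudges I used the comparison with the start pictures instead. My first version of that comparison gave a poor scene reading, because only 12 pixels matched. After I loosened the colour threshold, the two cameras agreed to within 1°.

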